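# Lever a heavy press base up onto its service catches

### The arm

A 6-joint arm with a two-finger parallel gripper is mounted at the origin on a cart in front of the work surface, level with it; the furniture and walls round the work are solid. World frame = base frame: x ahead of the robot, y to its left, z up, the work surface at z = 0. Lengths are in m, angles in degrees, forces in N, time in s.
With the tool pointing down it reaches from about 0.35 to 0.875 m from the base axis. Payload 4.2 kg.
Tool frame: the origin (TCP) lies at the very end of the fingers, on their centre line; the grasp point (between the pads) lies 19 mm behind it; z points along the fingers, y is the line along which they close (so a half turn about z gives the same grasp; the last joint's range is limited). The gripper opens to 85 mm and grips with 20 to 120 N. Pads are 22 mm wide; open, the fingers measure 114 mm over their backs; the gripper's body (76 mm by 85 mm) begins 54 mm behind the grasp point. The pads swing forward as they close: fully open they stand 13 mm farther back than shut.
Start: joints at [82.368, 22.042, 0.453, 0, -68.411, -14.817], TCP at [0.239, 0.578, 0.231] pointing down, gripper open.
Joint ranges: [-179.83, 179.83], [-69.29, 118.12], [-61.27, 80.66], [-181.25, 117.63], [-171.15, -9.14], [-177.46, 177.46]. Speed limits (degrees/s): [159.86, 159.86, 180, 180, 180, 180].

### API

Orientations are given as a 3x3 rotation matrix whose columns are the frame's x, y, z axes.
In Python, from workcell import ctrl gives the robot as it stands. The module is installed in compiled form; this text tells all that it offers.
- The arm moves only by the tool carry_out, never from a script. Its argument "motion" is a list of rows, each a list of 3 entries, a list of its own where there are three numbers: the closure, from 0 (fully open) to 1 (shut), then the shift along the tool's x, y, z in m, then the turn, a rotation vector about the tool's x, y, z in degrees. In form: [[fingers, [x, y, z], [wx, wy, wz]], ...]. A call has 1 to 10 rows; each row shifts and turns the commanded pose from where the row before left it, along the tool's axes as they then stand; what a row does not reach is not made up. A row lasts 1/12 s, in which the tool goes at most 41.7 mm and 7.16 degrees, less where a joint would pass 70% of its speed; a pose out of reach is approached as far as the arm can. A call is refused whole if a number of a shift passes 0.0417 or a number of a turn 7.16, either way. A call with a gripper value outside its range is refused whole. The fingers move at their own pace and stop on an object; "newtons" is the grip in N (left out, the last holds). Time passes only in rows, so rows that do not move let the fingers close. It gives the time, the measured TCP pose, the force, the opening and the grip force at its end, in the units of the state.
- ctrl.observe(): the state, without advancing time (a new reading comes with each control period).
- ctrl.snapshot(name): name is "scene" or "top"; returns the picture (420x560x3 uint8, red, green, blue); there is no depth.
- ctrl.calibration(name): a dict with "fx", "fy", "cx", "cy" (pixels), "R" (3x3) and "t" (3): a world point X has camera coordinates R X + t. Camera axes: x right, y down, z forward; pixel columns grow to the right and rows downward; lengths in m; the calibration is good to about 2 mm. A picture is of the moment at which its call begins. calibration takes no time and is no camera call.
- ctrl.job_done(): hands the job in; it is judged then, once.
Trained networks look in the newest picture that a camera, given by its name, has taken for a name from the list of things; names that differ only in an ending like _2 or _b are one class to them, and where a whole thing is asked for, a point or a joint stands for the part that bears it (a point fixed in the world has none). Each returns a list of dicts, best first, with "conf" (0 to 1); they miss things now and then, are a little off and sometimes report something else, mostly with a low value. They report only what shows in the picture. A call takes as long as a camera call. They do not tell look-alikes from the thing itself.
- ctrl.find_in(label, camera): "at" ([row, column] in pixels, amid what is visible of it).
- ctrl.masks_of(label, camera): "mask" (420x560 bool, what is visible of it) and "at" ([row, column] in pixels, amid what is visible of it).
The state is a dict: "time_s": time; "qpos": joint angles; "qvel": joint speeds; "joint_torque": joint torques, N m; "tool_pos": TCP position; "orientation": TCP orientation; "force": force on the tool from outside, world axes, zero at the start; "torque": the same for the moment, N m; "gripper_width": finger opening in m; "grasp_force": force on a finger pad.
Only numpy, scipy, OpenCV 4.12 (cv2) and the standard library are available. Lean on these libraries where they do the work, as an engineer would, in place of code of your own. Each camera call takes 0.05 s, during which the arm holds its last target. There are 200 camera calls.

### The job

The heavy green press base has to be propped up at its front on the two sprung brass catches of its stand. Take the red-handled pry bar, put its tip under the front lip of the base with the bar resting over the fulcrum, and lever the base up slowly until you feel it come against the yellow upper stops, without forcing it, so that the catches spring in under it. Then let the base down onto the catches, draw the bar out and lay it flat on the bench clear of the stand, leaving the other things alone and not lifting the base with the gripper.

Things in the scene. Friction and masses are not known exactly. Their poses are not given: they have to be found in the camera images.
- stand: fixed grey plate 190 x 200 x 5 mm carrying fulcrum, base and catches. Origin: at bench level straight under the fulcrum crest; x points from the fulcrum to the base (roughly away from the robot), z up. The plate runs from x = -30 to +160 mm; the base stands on it at x = 45 to 145 mm against a low wall behind
- fulcrum (a point): middle of the fulcrum's crest, 33 mm above the bench over the stand's origin. The fulcrum is a dark block 26 mm long (x), 70 mm wide, with a steel rod of radius 7 mm along y on top (y = -31 to +31 mm)
- catches (a point): point on the plate midway between two posts at x = 65, y = +-87 mm of the stand, up to 70 mm high. Each has a brass pawl sprung inward against the base's side and a yellow cap (upper stop) over the base's edge. Post height is reset each time: the pawls snap under at some 6 to 22 mm lift of the lip; 1.5 to 3.5 mm more brings the base hard against the caps. Only the rise of force shows where
- base: heavy green cast base 100 (x) x 120 (y) x 32 mm with a round boss on top, 2.1 to 3.1 kg, loose. Origin: centre of its underside, 5 mm above the bench at the start; x along the stand's x. Raising the lip tips it about its rear lower edge and takes about 9 to 18 N at the lip, about half of this or less at the bar's handle
- base_toe (a point): middle of the lower front edge of the lip, 45 mm from the fulcrum crest along the stand's x, 20 mm above the bench while the base is down. Behind it is the pocket for the bar's tip: 56 mm wide, 24 mm deep (+x), 15 mm high over the plate
- bar: pry bar, 200 mm long, 0.16 kg, loose on the bench. Origin: on its flat underside at mid-length; x points to the tip, z up. Red handle x = -100 to 0 mm, 20 mm wide (y), 18 mm high; steel blade x = 0 to 100 mm, 16 mm wide, 6 mm thick, the last 24 mm 4 mm thick; the underside is one plane
- bar_tip (a point): middle of the blade's end, 2 mm above the underside, x = 100 mm in the bar's frame. With the bar lying on the fulcrum and dipping about 23.5 degrees to the tip, the tip enters the pocket free of lip and plate (15 mm in is good); at about 20 degrees it bears upward on the lip, and there the bar rests by itself when let go
- bar_grip (a point): middle of the handle, 9 mm above the underside, x = -50 mm in the bar's frame
- spool: bystander: white spool of solder wire, 54 mm diameter, 38 mm high, standing; origin under its centre
- tin: bystander: round tin with orange lid, 50 mm diameter, 18 mm high; origin under its centre
- tape: bystander: roll of amber tape lying flat, 61 mm diameter, 12 mm high; origin under its centre
- marker: bystander: marker pen lying, 127 x 12 x 12 mm, along its y axis; origin under its centre
Not all that is in view belongs to the job. There is more than one size of the bar; the one meant has the size given above.

How it is judged:
By the outcome, as a careful person would: the job done as asked, in the order asked, and still so for the second after the job is handed in, with the robot touching nothing.
It also fails if it takes over 72 s, if anything falls off the work surface, if the arm or the gripper's body presses on something with over 40 N, if the wrist force passes 120 N, or if a joint passes its speed limit or range.

## Working session

There is one attempt and no reset: what is moved stays moved. The work goes in short steps, Python scripts to look and compute and a tool call to move; the robot and the scene stay as the last step left them, time stands still between calls to the robot, and variables do not carry over. Pictures are saved under pics/ and viewed, at most 10 in all, crops included, and the job is handed in when it is done.

Besides the shell and the picture viewer there is one more tool, called after ">>>" as name(argument=value, ...), one argument or row to a line, values as JSON. carry_out: Moves the arm, as the interface text tells. Its arguments: {"type":"object","properties":{"motion":{"type":"array","items":{"type":"array"}},"newtons":{"type":"number"}},"required":["motion"]}

```bash
mkdir -p pics
python3 - <<'E'
from workcell import ctrl
import cv2,numpy as np
for n in ("scene","top"):
    im=ctrl.snapshot(n); cv2.imwrite(f"pics/{n}0.png",im[:,:,::-1])
    c=ctrl.calibration(n); print(n,c["fx"],c["cx"],c["cy"],(-np.array(c["R"]).T@np.array(c["t"])).round(3))
    for l in ("bar","bar_tip","bar_grip","fulcrum","catches","base_toe","base","stand"):
        print(l,[(round(d["conf"],2),np.round(d["at"],1).tolist()) for d in ctrl.find_in(l,n)][:4])
print(ctrl.observe())
E
```

```text
scene 543.9760843142402 281.67702254520634 201.9239345002766 [-0.11  -0.936  0.836]
bar [(0.7, [183.1, 204.4]), (0.63, [210.6, 219.3])]
bar_tip [(0.82, [181.6, 201.9]), (0.63, [209.8, 217.7])]
bar_grip [(0.93, [183.2, 204.0]), (0.78, [208.4, 215.3])]
fulcrum [(0.8, [222.4, 304.9])]
catches [(0.68, [221.1, 305.4])]
base_toe [(0.88, [204.6, 320.6])]
base [(0.83, [205.8, 325.1])]
stand [(0.73, [221.4, 304.7])]
top 452.5645053309102 280.89990300512284 209.31279381342785 [0.459 0.035 1.1  ]
bar [(0.85, [251.5, 172.7]), (0.76, [273.8, 227.8])]
bar_tip [(0.8, [254.1, 172.4]), (0.61, [268.9, 223.5])]
bar_grip [(0.61, [257.5, 173.9]), (0.61, [270.9, 226.0])]
fulcrum [(0.61, [202.3, 298.8])]
catches [(0.78, [206.9, 298.9])]
base_toe [(0.98, [173.8, 298.5])]
base [(0.89, [174.7, 299.4])]
stand [(0.97, [202.1, 295.7])]
{'time_s': 0.9, 'qpos': array([ 8.23675894e+01,  2.20398659e+01,  4.53591984e-01,  3.37692316e-04,
       -6.84113643e+01, -1.48155634e+01]), 'qvel': array([ 0.06662997,  0.01275938,  0.05473277, -0.04433446, -0.13955723,
        0.07154477]), 'joint_torque': array([ 6.02734581e-04, -3.92073476e+01,  1.88614994e+01,  4.19080272e+00,
       -3.57536137e-04,  2.92749590e-06]), 'tool_pos': array([0.23863517, 0.57763184, 0.23133869]), 'orientation': array([[ 9.24227466e-01, -3.81842365e-01,  1.09065841e-05],
       [-3.81842365e-01, -9.24227465e-01,  4.01271555e-05],
       [-5.24208338e-06, -4.12512151e-05, -9.99999999e-01]]), 'force': array([-0.59860339,  0.16748837,  0.05071825]), 'torque': array([ 0.03214064, -0.02292898,  0.03440155]), 'grasp_force': 0.0, 'gripper_width': 0.0851341840542334}
```

View pics/top0.png

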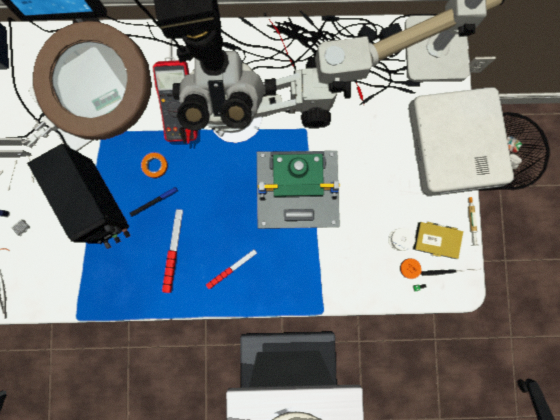

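View pics/scene0.png

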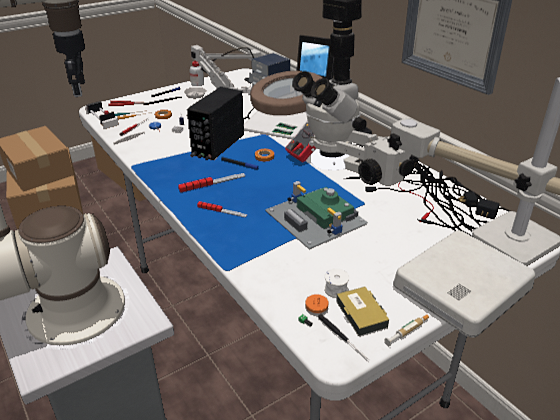

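The top view shows the long bar from its handle end at about (row 291, col 168) to its tip at (210, 179). That is about 200 mm, so it is the right one; the short bar from (287, 207) to (252, 255) is a decoy. The stand plate spans cols 257–340 and rows 151–228, with the fulcrum rod at (214, 298). The scene view agrees.

```bash
cat > h.py <<'E'
from workcell import ctrl
import cv2,numpy as np
def ray(cam,px,z):
    "world points on plane z for pixels (col,row)"
    c=ctrl.calibration(cam); R=np.array(c["R"]); t=np.array(c["t"]); px=np.atleast_2d(px).astype(float)
    d=np.c_[(px[:,0]-c["cx"])/c["fx"],(px[:,1]-c["cy"])/c["fy"],np.ones(len(px))]@R
    o=-R.T@t
    return o+d*((z-o[2])/d[:,2])[:,None]
def proj(cam,X):
    c=ctrl.calibration(cam); p=np.atleast_2d(X)@np.array(c["R"]).T+np.array(c["t"])
    return np.c_[p[:,0]/p[:,2]*c["fx"]+c["cx"],p[:,1]/p[:,2]*c["fy"]+c["cy"]]
def rect(cam,m,z):
    v,u=np.nonzero(m); P=(ray(cam,np.c_[u,v],z)[:,:2]*1000).astype(np.float32)
    return cv2.minAreaRect(P)
E
python3 - <<'E'
from h import *
for n in ("top","scene"):
    im=ctrl.snapshot(n)
    for l,z in (("bar",.01),("stand",.005),("fulcrum",.033),("base",.037)):
        for i,d in enumerate(ctrl.masks_of(l,n)):
            m=d["mask"]; np.save(f"m_{n}_{l}_{i}.npy",m)
            (c,s,a)=rect(n,m,z); print(n,l,round(d["conf"],2),m.sum(),np.round(c,1),np.round(s,1),round(a,2))
    if n=="top":
        cv2.imwrite("pics/crop.png",cv2.resize(np.hstack([im[140:240,250:350],im[200:300,140:240]])[:,:,::-1],None,fx=4,fy=4,interpolation=cv2.INTER_CUBIC))
E
```

```text
top bar 0.88 630 [479. 287.] [ 23.  197.7] 81.9
top bar 0.67 271 [433.  146.9] [ 12.9 138.6] 35.47
top stand 0.58 3966 [622.8 -17.1] [201.1 191.7] 89.56
top stand 0.27 2071 [656.3 -19.8] [107.  123.4] 0.26
top fulcrum 0.85 3979 [617.9 -17.1] [197.5 188.1] 88.91
top fulcrum 0.62 657 [478.3 281.6] [ 21.9 194.2] 81.6
top fulcrum 0.27 313 [683.7 323.5] [58.6 55.4] 44.88
top base 0.97 2150 [650.5 -19.3] [119.6 106.2] 88.69
scene bar 0.7 419 [480.2 287.3] [ 44.4 197.9] 81.24
scene bar 0.38 524 [ 503.7 -257.1] [89.7 52. ] 51.71
scene stand 0.79 2110 [629.6  -9.9] [226.4 204.2] 89.09
scene fulcrum 0.73 2003 [599.5 -44.4] [190.3 211.8] 1.29
scene base 0.66 1305 [646.4 -33.2] [151.3 131.7] 88.85
```

View pics/crop.png

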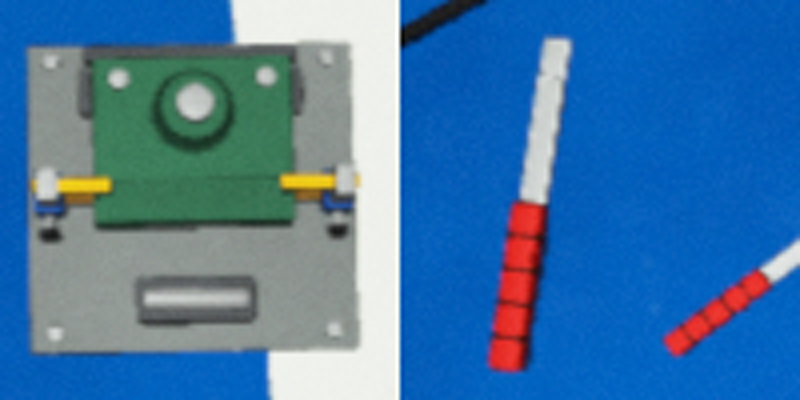

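The crop shows the plate corners, the rod and the base edges clearly. The long bar's handle lies towards the robot and its tip points away.

Run:
```python
from h import *
from scipy.optimize import least_squares
f=lambda u,v:((u+.5)/4-.5+250,(v+.5)/4-.5+140)
im=np.array([f(27,46),f(352,42),f(358,348),f(30,352),f(143,299),f(249,298),f(95,224),f(296,222)])
S=np.array([[160,100,5],[160,-100,5],[-30,-100,5],[-30,100,5],[0,31,33],[0,-31,33],[45,60,25],[45,-60,25]])/1e3
def T(p,S): 
    c,s=np.cos(p[2]),np.sin(p[2]); return S@np.array([[c,-s,0],[s,c,0],[0,0,1]]).T+[p[0],p[1],0]
r=least_squares(lambda p:(proj("top",T(p,S))-im).ravel(),[.56,-.02,0])
print("stand",r.x[:2].round(4),np.degrees(r.x[2]).round(2)); print((proj("top",T(r.x,S))-im).round(2).tolist())
# bar: red handle & blade line in both cams
for cam in ("top","scene"):
    I=ctrl.snapshot(cam).astype(int); m=cv2.dilate(np.load(f"m_{cam}_bar_0.npy").astype(np.uint8),np.ones((5,5)))>0
    red=m&(I[...,0]>110)&(I[...,1]<90)&(I[...,2]<110); bl=m&(I.min(2)>110)
    for nm,k,z in (("red",red,.015),("blade",bl,.006),("all",red|bl,.01)):
        c,s,a=rect(cam,k,z); v,u=np.nonzero(k); print(cam,nm,k.sum(),np.round(c,1),np.round(s,1),round(a,2),"cen",(ray(cam,np.c_[u,v],z).mean(0)*1e3).round(1))
    if cam=="scene":
        np.save("p.npy",r.x); J=I.astype(np.uint8)[:,:,::-1].copy()
        J=cv2.resize(J[180:260,250:380],None,fx=6,fy=6,interpolation=cv2.INTER_CUBIC)
        for q in proj("scene",T(r.x,S)): cv2.circle(J,tuple(int(x) for x in ((q-[250,180]+.5)*6)),3,(0,0,255),-1)
        cv2.imwrite("pics/sc1.png",J)
```

```text
stand [ 0.5574 -0.0182] -0.71
[[0.15, -0.29], [-0.04, -0.1], [0.43, 0.27], [-0.07, 0.23], [0.23, -0.25], [-0.11, -0.3], [-0.19, 0.24], [-0.39, 0.19]]
top red 329 [430.5 292.9] [19.2 99.1] 81.3 cen [430.5 293.   15. ]
top blade 290 [528.8 278.2] [17.  98.7] 81.03 cen [528.7 278.    6. ]
top all 619 [479.2 286.4] [ 19.6 198.5] 81.05 cen [476.3 286.2  10. ]
scene red 135 [432.7 293. ] [ 22.9 100. ] 81.97 cen [431.7 292.9  15. ]
scene blade 114 [531.9 277.1] [22.  97.6] 78.6 cen [532.5 276.2   6. ]
scene all 249 [482.6 287.3] [ 33.7 194.6] 74.43 cen [478.2 286.7  10. ]
```

View pics/sc1.png

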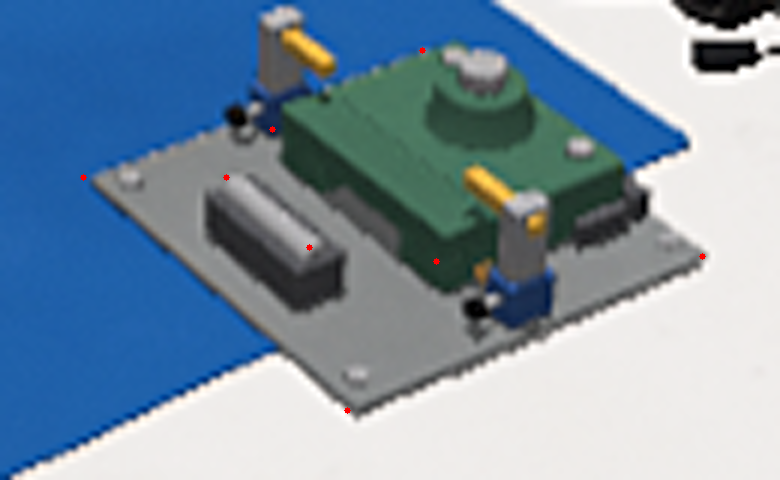

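The scene overlay sits about 1.3 px (roughly 3 mm) to the left of the stand. The bar shows the same bias between the cameras, so I'll use the top camera for both. Next is a planner that works out the rows.

```bash
cat > plan.py <<'E'
from h import *
from scipy.spatial.transform import Rotation as Ro, Slerp
p=np.load("p.npy")
def tool(yaw,dip=0):
    "tool axes with tool x along a bar with that yaw, dipping by dip"
    return Ro.from_euler("ZY",[yaw,dip],degrees=True)*Ro.from_euler("x",180,degrees=True)
def rows(P,Rt,n,start=None):
    s=ctrl.observe(); P0=s["tool_pos"]; R0=Ro.from_matrix(s["orientation"])
    if start: P0,R0=start
    S=Slerp([0,1],Ro.concatenate([R0,Rt]))
    a,Ra=np.array(P0),R0; o=[]
    for k in range(1,n+1):
        b=P0+(np.array(P)-P0)*k/n; Rb=S(k/n)
        d=Ra.inv().apply(b-a).round(4); w=(Ra.inv()*Rb).as_rotvec(degrees=True).round(2)
        a=a+Ra.apply(d); Ra=Ra*Ro.from_rotvec(w,degrees=True); o.append((d.tolist(),w.tolist()))
    for q in o: print(q)
    print("end",a.round(4)); return a,Ra
def say():
    s=ctrl.observe(); R=Ro.from_matrix(s["orientation"])*Ro.from_euler("x",180,degrees=True)
    print("t",round(s["time_s"],2),"tcp",s["tool_pos"].round(4),"yaw,dip,roll",R.as_euler("ZYX",degrees=True).round(2),"F",s["force"].round(1),"w",round(s["gripper_width"],4),"g",round(s["grasp_force"],1))
E
python3 - <<'E'
from plan import *
say(); e=rows([.31,.31,.18],tool(-8.75),8); e=rows([.4303,.2933,.06],tool(-8.75),6,e);  e=rows([.4303,.2933,.003],tool(-8.75),4,e)
E
```

```text
t 1.5 tcp [0.2386 0.5776 0.2313] yaw,dip,roll [-22.45  -0.     0.  ] F [ 0.4 -0.6 -0.3] w 0.0854 g 0.0
([0.021, 0.0275, 0.0064], [-0.0, -0.0, -1.71])
([0.0202, 0.0281, 0.0064], [-0.0, -0.0, -1.71])
([0.0193, 0.0288, 0.0064], [-0.0, -0.0, -1.72])
([0.0185, 0.0292, 0.0065], [-0.0, -0.0, -1.71])
([0.0176, 0.0299, 0.0064], [-0.0, -0.0, -1.71])
([0.0167, 0.0303, 0.0064], [-0.0, -0.0, -1.71])
([0.0158, 0.0308, 0.0064], [-0.0, -0.0, -1.72])
([0.0148, 0.0313, 0.0064], [-0.0, -0.0, -1.71])
end [0.31 0.31 0.18]
([0.0202, -0.0003, 0.02], [-0.0, -0.0, 0.0])
([0.0203, -0.0003, 0.02], [-0.0, -0.0, 0.0])
([0.0202, -0.0003, 0.02], [-0.0, -0.0, 0.0])
([0.0203, -0.0003, 0.02], [-0.0, -0.0, 0.0])
([0.0202, -0.0003, 0.02], [-0.0, -0.0, 0.0])
([0.0203, -0.0003, 0.02], [-0.0, -0.0, 0.0])
end [0.4303 0.2933 0.06  ]
([-0.0, 0.0, 0.0143], [-0.0, -0.0, 0.0])
([-0.0, 0.0, 0.0142], [-0.0, -0.0, 0.0])
([-0.0, 0.0, 0.0143], [-0.0, -0.0, 0.0])
([-0.0, 0.0, 0.0142], [-0.0, -0.0, 0.0])
end [0.4303 0.2933 0.003 ]
```

>>> carry_out(
  motion=[
    [0,[0.021,0.0275,0.0064],[0,0,-1.71]],
    [0,[0.0202,0.0281,0.0064],[0,0,-1.71]],
    [0,[0.0193,0.0288,0.0064],[0,0,-1.71]],
    [0,[0.0185,0.0292,0.0064],[0,0,-1.71]],
    [0,[0.0176,0.0299,0.0064],[0,0,-1.71]],
    [0,[0.0167,0.0303,0.0064],[0,0,-1.71]],
    [0,[0.0158,0.0308,0.0064],[0,0,-1.71]],
    [0,[0.0148,0.0313,0.0064],[0,0,-1.71]],
    [0,[0.0202,-0.0003,0.02],[0,0,0]],
    [0,[0.0203,-0.0003,0.02],[0,0,0]],
  ],
)

```text
time_s: 2.33
tool_pos: [0.3508, 0.3034, 0.1412]
orientation: [[0.988, -0.152, 0.002], [-0.152, -0.988, 0.004], [0.002, -0.004, -1.0]]
force: [0.3, 0.8, 0.4]
gripper_width: 0.0853
grasp_force: 0.0
```

>>> carry_out(
  motion=[
    [0,[0.0202,-0.0003,0.02],[0,0,0]],
    [0,[0.0203,-0.0003,0.02],[0,0,0]],
    [0,[0.0202,-0.0003,0.02],[0,0,0]],
    [0,[0.0203,-0.0003,0.02],[0,0,0]],
    [0,[0,0,0.0143],[0,0,0]],
    [0,[0,0,0.0142],[0,0,0]],
    [0,[0,0,0.01],[0,0,0]],
    [0,[0,0,0.005],[0,0,0]],
    [0,[0,0,0],[0,0,0]],
    [0,[0,0,0],[0,0,0]],
  ],
)

```text
time_s: 3.17
tool_pos: [0.4304, 0.2937, 0.017]
orientation: [[0.988, -0.152, 0.001], [-0.152, -0.988, 0.0], [0.001, -0.001, -1.0]]
force: [-0.1, 0.3, -0.4]
gripper_width: 0.0855
grasp_force: 0.0
```

Run:
```python
from plan import *
say()
```

```text
t 3.17 tcp [0.4304 0.2937 0.017 ] yaw,dip,roll [-8.73 -0.03  0.03] F [-0.1  0.3 -0.4] w 0.0855 g 0.0
```

>>> carry_out(
  motion=[
    [0,[0,0,0.008],[0,0,0]],
    [0,[0,0,0.006],[0,0,0]],
    [0.5,[0,0,0],[0,0,0]],
    [1,[0,0,0],[0,0,0]],
    [1,[0,0,0],[0,0,0]],
    [1,[0,0,0],[0,0,0]],
    [1,[0,0,0],[0,0,0]],
    [1,[0,0,0],[0,0,0]],
    [1,[0,0,0],[0,0,0]],
    [1,[0,0,0],[0,0,0]],
  ],
  newtons=90,
)

```text
time_s: 4.0
tool_pos: [0.4305, 0.2935, 0.0032]
orientation: [[0.988, -0.152, 0.001], [-0.152, -0.988, 0.001], [0.0, -0.001, -1.0]]
force: [-1.1, -0.9, 5.4]
gripper_width: 0.0178
grasp_force: 90.4
```

Run:
```python
from plan import *
say()
```

```text
t 4.0 tcp [0.4305 0.2935 0.0032] yaw,dip,roll [-8.76 -0.03  0.03] F [-1.1 -0.9  5.4] w 0.0178 g 90.4
```

```bash
cat >> plan.py <<'E'
YAW=-.71; L=.1498; H=.0032
def lever(dip,tipx,gap=0,up=0,dy=0):
    "TCP pose with bar underside gap above the rod, tip end at stand x tipx (m)"
    t=np.radians(dip); ux=np.array([np.cos(t),-np.sin(t)]); uz=np.array([np.sin(t),np.cos(t)])
    C=np.array([0,.026])+uz*(.007+gap); d=(tipx-C[0])/ux[0]
    q=C+ux*(d-L)+uz*H
    c,s=np.cos(p[2]),np.sin(p[2])
    return np.array([p[0]+c*q[0]-s*dy,p[1]+s*q[0]+c*dy,q[1]+up]),tool(YAW,dip)
E
python3 - <<'E'
from plan import *
P,R=lever(23.5,.025,.003,.06); print(P)
e=rows([.4305,.29,.12],tool(-8.75),5); e=rows(P,R,10,e); e=rows(*lever(23.5,.025,.003),4,e)
E
```

```text
[ 0.44633774 -0.01683208  0.1487013 ]
([0.0001, 0.0007, -0.0234], [-0.01, -0.01, -0.0])
([0.0001, 0.0006, -0.0233], [-0.0, -0.0, -0.0])
([0.0001, 0.0007, -0.0234], [-0.01, -0.01, -0.01])
([0.0002, 0.0007, -0.0233], [-0.01, -0.0, 0.0])
([0.0001, 0.0007, -0.0234], [-0.0, -0.01, -0.0])
end [0.4305 0.29   0.12  ]
([0.0062, 0.0301, -0.0029], [-0.17, -2.35, -0.79])
([0.0057, 0.0302, -0.003], [-0.16, -2.34, -0.8])
([0.0052, 0.0302, -0.0032], [-0.17, -2.35, -0.79])
([0.0046, 0.0304, -0.0032], [-0.16, -2.34, -0.79])
([0.004, 0.0304, -0.0034], [-0.17, -2.35, -0.79])
([0.0035, 0.0304, -0.0034], [-0.16, -2.34, -0.8])
([0.0029, 0.0305, -0.0035], [-0.17, -2.35, -0.79])
([0.0024, 0.0306, -0.0035], [-0.16, -2.35, -0.79])
([0.0017, 0.0306, -0.0035], [-0.17, -2.34, -0.79])
([0.0013, 0.0307, -0.0035], [-0.16, -2.35, -0.8])
end [ 0.4464 -0.0169  0.1487]
([0.006, -0.0, 0.0138], [-0.0, 0.0, 0.0])
([0.0059, -0.0, 0.0137], [-0.0, 0.0, 0.0])
([0.006, -0.0, 0.0138], [-0.0, 0.0, 0.0])
([0.006, -0.0, 0.0138], [-0.0, 0.0, 0.0])
end [ 0.4463 -0.0169  0.0887]
```

>>> carry_out(
  motion=[
    [1,[0,0.0007,-0.015],[0,0,0]],
    [1,[0,0.0007,-0.025],[0,0,0]],
    [1,[0,0.0007,-0.025],[0,0,0]],
    [1,[0,0.0007,-0.025],[0,0,0]],
    [1,[0,0.0007,-0.027],[0,0,0]],
    [1,[0.0062,0.0301,-0.0029],[-0.17,-2.35,-0.79]],
    [1,[0.0057,0.0302,-0.003],[-0.16,-2.35,-0.79]],
    [1,[0.0052,0.0302,-0.0032],[-0.17,-2.35,-0.79]],
    [1,[0.0046,0.0304,-0.0032],[-0.16,-2.35,-0.79]],
    [1,[0.004,0.0304,-0.0034],[-0.17,-2.35,-0.79]],
  ],
)

```text
time_s: 4.83
tool_pos: [0.4371, 0.1351, 0.1339]
orientation: [[0.975, -0.082, -0.206], [-0.082, -0.997, 0.011], [-0.206, 0.006, -0.978]]
force: [0.4, -0.6, -1.6]
gripper_width: 0.0178
grasp_force: 89.5
```

>>> carry_out(
  motion=[
    [1,[0.0035,0.0304,-0.0034],[-0.16,-2.35,-0.79]],
    [1,[0.0029,0.0305,-0.0035],[-0.17,-2.35,-0.79]],
    [1,[0.0024,0.0306,-0.0035],[-0.16,-2.35,-0.79]],
    [1,[0.0017,0.0306,-0.0035],[-0.17,-2.35,-0.79]],
    [1,[0.0013,0.0307,-0.0035],[-0.16,-2.35,-0.79]],
    [1,[0,0,0],[0,0,0]],
    [1,[0,0,0],[0,0,0]],
    [1,[0,0,0],[0,0,0]],
  ],
)

```text
time_s: 5.5
tool_pos: [0.4451, -0.0169, 0.1477]
orientation: [[0.916, -0.014, -0.4], [-0.013, -1.0, 0.006], [-0.4, -0.0, -0.917]]
force: [0.7, 0.1, -1.8]
gripper_width: 0.0176
grasp_force: 89.5
```

Run:
```python
from plan import *
say()
# predicted bar tip & handle end vs. picture
s=ctrl.observe(); R=s["orientation"]; P=s["tool_pos"]
A=np.array([[L,0,H-.004],[L,.008,H-.004],[L,-.008,H-.004],[L-.1,0,H-.006],[L-.2,0,H-.018]])
W=P+A@R.T
for cam,(r0,c0) in (("top",(140,230)),("scene",(130,200))):
    I=ctrl.snapshot(cam)[r0:r0+125,c0:c0+150,::-1]; J=cv2.resize(I,None,fx=5,fy=5,interpolation=cv2.INTER_CUBIC)
    for q in proj(cam,W): cv2.circle(J,tuple(int(x) for x in (q-[c0,r0]+.5)*5),2,(255,0,255),-1)
    cv2.imwrite(f"pics/st_{cam}.png",J)
```

```text
t 5.5 tcp [ 0.4451 -0.0169  0.1477] yaw,dip,roll [-8.100e-01  2.357e+01  1.000e-02] F [ 0.7  0.1 -1.8] w 0.0176 g 89.5
```

View pics/st_top.png

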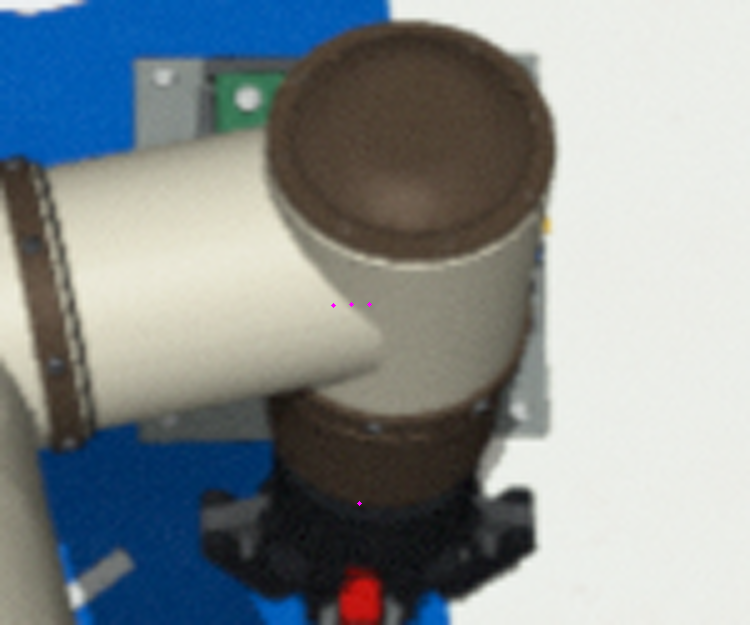

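View pics/st_scene.png

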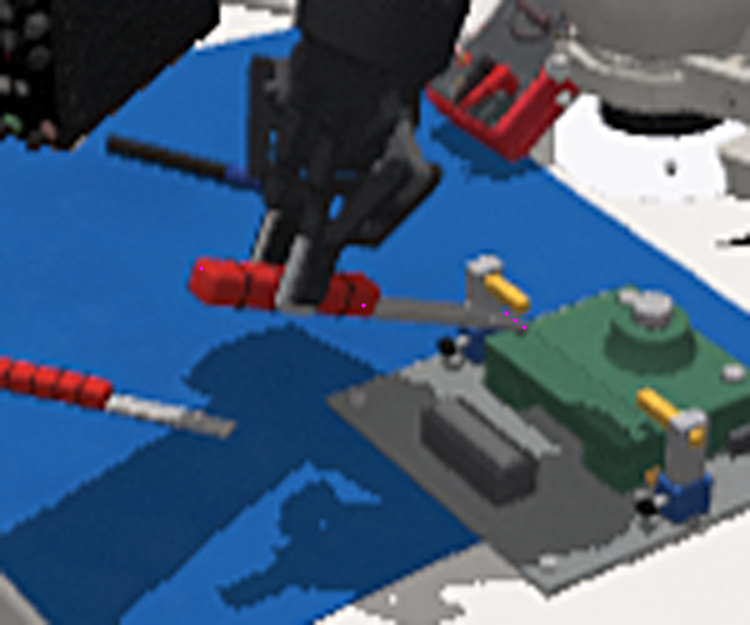

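The scene view shows the tip where predicted, at about (325, 525) in the crop, in front of the base and level with the fulcrum. The wrist hides the bar in the top view. Now I'll descend and feel for the fulcrum.

```bash
sed -i 's/^p=.*/p=np.load("p.npy")+[.0011,-.0008,0]/; s/L=.1498/L=.1508/' plan.py
python3 - <<'E'
from plan import *
e=rows(*lever(23.5,.025,.003),5); e=rows(*lever(23.5,.040,.002),2,e); e=rows(*lever(23.5,.040,0),2,e)
E
```

```text
([0.005, 0.0003, 0.0107], [-0.0, 0.01, 0.0])
([0.0049, 0.0002, 0.0107], [-0.0, 0.01, 0.01])
([0.005, 0.0003, 0.0108], [-0.0, 0.0, -0.0])
([0.0049, 0.0003, 0.0107], [-0.0, 0.01, 0.0])
([0.005, 0.0002, 0.0107], [-0.01, 0.01, 0.01])
end [ 0.4465 -0.0176  0.0891]
([0.0084, 0.0, 0.0005], [0.0, -0.0, -0.0])
([0.0084, 0.0, 0.0005], [0.0, -0.0, -0.0])
end [ 0.4615 -0.0178  0.0815]
([0.0004, 0.0, 0.001], [0.0, -0.0, -0.0])
([0.0005, 0.0, 0.001], [0.0, -0.0, -0.0])
end [ 0.4616 -0.0178  0.0793]
```

>>> carry_out(
  motion=[
    [1,[0.005,0.0003,0.0107],[0,0,0]],
    [1,[0.005,0.0002,0.0107],[0,0,0]],
    [1,[0.005,0.0003,0.0107],[0,0,0]],
    [1,[0.005,0.0003,0.0107],[0,0,0]],
    [1,[0.005,0.0002,0.0107],[0,0,0]],
    [1,[0,0,0],[0,0,0]],
    [1,[0.0084,0,0.0005],[0,0,0]],
    [1,[0.0084,0,0.0005],[0,0,0]],
    [1,[0,0,0],[0,0,0]],
    [1,[0,0,0],[0,0,0]],
  ],
)

```text
time_s: 6.43
tool_pos: [0.4628, -0.0184, 0.0818]
orientation: [[0.917, -0.013, -0.399], [-0.012, -1.0, 0.005], [-0.399, -0.0, -0.917]]
force: [0.3, -0.3, -1.9]
gripper_width: 0.0173
grasp_force: 89.5
```

>>> carry_out(
  motion=[
    [1,[0.0002,0,0.0005],[0,0,0]],
    [1,[0,0,0],[0,0,0]],
  ],
)

```text
time_s: 6.6
tool_pos: [0.462, -0.0186, 0.0814]
orientation: [[0.917, -0.013, -0.399], [-0.012, -1.0, 0.005], [-0.399, -0.0, -0.917]]
force: [-0.9, -0.1, -1.3]
gripper_width: 0.0176
grasp_force: 89.5
```

>>> carry_out(
  motion=[
    [1,[0.0002,0,0.0005],[0,0,0]],
    [1,[0,0,0],[0,0,0]],
  ],
)

```text
time_s: 6.77
tool_pos: [0.4619, -0.0186, 0.0807]
orientation: [[0.917, -0.013, -0.399], [-0.012, -1.0, 0.005], [-0.399, -0.0, -0.917]]
force: [1.2, -0.7, -0.7]
gripper_width: 0.0176
grasp_force: 89.5
```

Run:
```python
from plan import *
say(); print(lever(23.5,.04,0)[0],lever(23.5,.04,.001)[0])
```

```text
t 6.77 tcp [ 0.4619 -0.0186  0.0807] yaw,dip,roll [-0.76 23.53  0.  ] F [ 1.2 -0.7 -0.7] w 0.0176 g 89.5
[ 0.46151959 -0.01780694  0.07930654] [ 0.46151959 -0.01780694  0.08039699]
```

>>> carry_out(
  motion=[
    [1,[0.0002,0,0.0007],[0,0,0]],
    [1,[0,0,0],[0,0,0]],
    [1,[0,0,0],[0,0,0]],
  ],
)

```text
time_s: 7.02
tool_pos: [0.4618, -0.0186, 0.0799]
orientation: [[0.917, -0.013, -0.399], [-0.012, -1.0, 0.005], [-0.399, 0.0, -0.917]]
force: [-1.0, -1.2, -1.7]
gripper_width: 0.0177
grasp_force: 89.5
```

>>> carry_out(
  motion=[
    [1,[0.0002,0,0.0007],[0,0,0]],
    [1,[0,0,0],[0,0,0]],
    [1,[0,0,0],[0,0,0]],
  ],
)

```text
time_s: 7.27
tool_pos: [0.4619, -0.0186, 0.0792]
orientation: [[0.917, -0.013, -0.399], [-0.012, -1.0, 0.005], [-0.399, 0.0, -0.917]]
force: [0.5, -0.3, -1.8]
gripper_width: 0.0174
grasp_force: 89.5
```

>>> carry_out(
  motion=[
    [1,[0.0002,0,0.0007],[0,0,0]],
    [1,[0,0,0],[0,0,0]],
    [1,[0,0,0],[0,0,0]],
  ],
)

```text
time_s: 7.52
tool_pos: [0.4619, -0.0186, 0.0787]
orientation: [[0.917, -0.013, -0.399], [-0.012, -1.0, 0.005], [-0.399, 0.0, -0.917]]
force: [0.1, 0.1, 0.8]
gripper_width: 0.0174
grasp_force: 89.7
```

Contact is felt at z ≈ 0.0788, within 0.5 mm of the prediction. Sliding in now.

>>> carry_out(
  motion=[
    [1,[0.003,0,-0.0003],[0,0,0]],
    [1,[0.003,0,0],[0,0,0]],
    [1,[0.003,0,0],[0,0,0]],
    [1,[0,0,0],[0,0,0]],
  ],
)

```text
time_s: 7.85
tool_pos: [0.4709, -0.0187, 0.0748]
orientation: [[0.917, -0.013, -0.399], [-0.012, -1.0, 0.005], [-0.399, 0.0, -0.917]]
force: [0.6, -0.2, -0.1]
gripper_width: 0.0178
grasp_force: 89.7
```

>>> carry_out(
  motion=[
    [1,[0.003,0,0],[0,0,0]],
    [1,[0.003,0,0],[0,0,0]],
    [1,[0,0,0],[0,0,0]],
  ],
)

```text
time_s: 8.1
tool_pos: [0.4762, -0.0188, 0.0725]
orientation: [[0.917, -0.013, -0.399], [-0.012, -1.0, 0.005], [-0.399, 0.0, -0.917]]
force: [1.1, 0.4, -0.4]
gripper_width: 0.0179
grasp_force: 89.7
```

>>> carry_out(
  motion=[
    [1,[0.003,0,0],[0,0,0]],
    [1,[0.003,0,0],[0,0,0]],
    [1,[0,0,0],[0,0,0]],
  ],
)

```text
time_s: 8.35
tool_pos: [0.4817, -0.0189, 0.0701]
orientation: [[0.917, -0.013, -0.399], [-0.012, -1.0, 0.005], [-0.399, 0.0, -0.917]]
force: [0.8, -0.6, -0.0]
gripper_width: 0.018
grasp_force: 89.7
```

Run:
```python
from plan import *
say()
for a in (23.5,20): print(a,lever(a,.060,0)[0])
I=ctrl.snapshot("scene")[150:240,240:370,::-1]; cv2.imwrite("pics/in.png",cv2.resize(I,None,fx=6,fy=6,interpolation=cv2.INTER_CUBIC))
```

```text
t 8.35 tcp [ 0.4817 -0.0189  0.0701] yaw,dip,roll [-7.600e-01  2.351e+01 -1.000e-02] F [ 0.8 -0.6 -0. ] w 0.018 g 89.7
23.5 [ 0.48151805 -0.01805527  0.0706103 ]
20 [ 0.47792381 -0.01801064  0.06619468]
```

View pics/in.png

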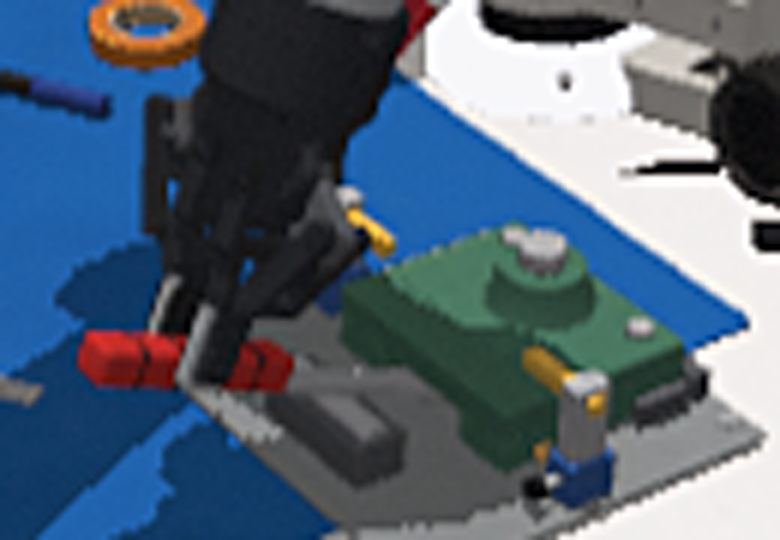

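The tip is in the pocket and the bar lies over the fulcrum; no blocking force shows. Now the levering increments.

Run:
```python
from plan import *
for a in (23.5,21.5,19.5,16.5,13.5,10.5,7.5,4.5,1.5,-1.5):
    P,R=lever(a,.06); Q,_=lever(a-.5,.06); print(a,R.inv().apply(Q-P).round(5)*1e3, "tipz",(.026+.007*np.cos(np.radians(a))-(.06-.007*np.sin(np.radians(a)))*np.tan(np.radians(a))).round(4), P[2].round(4))
```

```text
23.5 [-0.26 -0.    0.77] tipz 0.0075 0.0706
21.5 [-0.23 -0.    0.78] tipz 0.0099 0.0681
19.5 [-0.21 -0.    0.78] tipz 0.0122 0.0655
16.5 [-0.18 -0.    0.79] tipz 0.0155 0.0614
13.5 [-0.15 -0.    0.79] tipz 0.0188 0.0571
10.5 [-0.12 -0.    0.8 ] tipz 0.022 0.0526
7.5 [-0.09 -0.    0.8 ] tipz 0.0252 0.048
4.5 [-0.06 -0.    0.8 ] tipz 0.0283 0.0433
1.5 [-0.04 -0.    0.79] tipz 0.0314 0.0386
-1.5 [-0.01  0.    0.79] tipz 0.0346 0.0338
```

>>> carry_out(
  motion=[
    [1,[-0.0003,0,0.0008],[0,0.5,0]],
    [1,[-0.0003,0,0.0008],[0,0.5,0]],
    [1,[-0.0002,0,0.0008],[0,0.5,0]],
    [1,[-0.0002,0,0.0008],[0,0.5,0]],
    [1,[-0.0002,0,0.0008],[0,0.5,0]],
    [1,[-0.0002,0,0.0008],[0,0.5,0]],
    [1,[0,0,0],[0,0,0]],
  ],
)

```text
time_s: 8.98
tool_pos: [0.4788, -0.0188, 0.0668]
orientation: [[0.938, -0.013, -0.348], [-0.012, -1.0, 0.004], [-0.348, -0.0, -0.938]]
force: [4.6, -0.1, -0.5]
gripper_width: 0.0178
grasp_force: 89.9
```

>>> carry_out(
  motion=[
    [1,[-0.0002,0,0.0008],[0,0.5,0]],
    [1,[-0.0002,0,0.0008],[0,0.5,0]],
    [1,[0,0,0],[0,0,0]],
  ],
)

```text
time_s: 9.23
tool_pos: [0.4783, -0.0187, 0.0655]
orientation: [[0.944, -0.013, -0.331], [-0.012, -1.0, 0.004], [-0.331, -0.0, -0.944]]
force: [6.1, -0.4, 1.2]
gripper_width: 0.0174
grasp_force: 90.1
```

>>> carry_out(
  motion=[
    [1,[-0.0002,0,0.0008],[0,0.5,0]],
    [1,[-0.0002,0,0.0008],[0,0.5,0]],
    [1,[0,0,0],[0,0,0]],
  ],
)

```text
time_s: 9.48
tool_pos: [0.4777, -0.0187, 0.0641]
orientation: [[0.95, -0.013, -0.313], [-0.012, -1.0, 0.004], [-0.313, -0.0, -0.95]]
force: [5.5, -1.2, 1.3]
gripper_width: 0.0176
grasp_force: 90.1
```

>>> carry_out(
  motion=[
    [1,[-0.0002,0,0.0008],[0,0.5,0]],
    [1,[-0.0002,0,0.0008],[0,0.5,0]],
    [1,[0,0,0],[0,0,0]],
  ],
)

```text
time_s: 9.73
tool_pos: [0.4772, -0.0187, 0.0627]
orientation: [[0.955, -0.013, -0.296], [-0.012, -1.0, 0.004], [-0.296, -0.0, -0.955]]
force: [7.8, -0.3, 0.6]
gripper_width: 0.018
grasp_force: 90.0
```

>>> carry_out(
  motion=[
    [1,[-0.0002,0,0.0008],[0,0.5,0]],
    [1,[-0.0002,0,0.0008],[0,0.5,0]],
    [1,[0,0,0],[0,0,0]],
  ],
)

```text
time_s: 9.98
tool_pos: [0.4766, -0.0186, 0.0612]
orientation: [[0.96, -0.013, -0.279], [-0.012, -1.0, 0.004], [-0.279, -0.0, -0.96]]
force: [6.9, -0.5, 0.1]
gripper_width: 0.0171
grasp_force: 90.0
```

```bash
cat >> plan.py <<'E'
def mom():
    s=ctrl.observe(); say(); c=np.array([p[0],p[1],.032])
    print("T",s["torque"].round(2),"lip force est (torque at tcp):",round(-(s["torque"]+np.cross(s["tool_pos"]-c,s["force"]+[0,0,1.8]))[1]/.045,1),"qtorq",s["joint_torque"].round(1))
E
python3 - <<'E'
from plan import *
mom()
E
```

```text
t 9.98 tcp [ 0.4766 -0.0186  0.0612] yaw,dip,roll [-7.200e-01  1.619e+01  1.000e-02] F [ 6.9 -0.5  0.1] w 0.0171 g 90.0
T [-0.24 -2.32 -0.02] lip force est (torque at tcp): 43.5 qtorq [  0.4 -37.6   9.1   1.7  -2.1   0.1]
```

>>> carry_out(
  motion=[
    [1,[0,0,0.0008],[0,0.5,0]],
    [1,[0,0,0.0008],[0,0.5,0]],
    [1,[0,0,0],[0,0,0]],
  ],
)

```text
time_s: 10.23
tool_pos: [0.4761, -0.0186, 0.0598]
orientation: [[0.965, -0.013, -0.262], [-0.012, -1.0, 0.004], [-0.262, -0.0, -0.965]]
force: [6.9, -0.9, -0.9]
gripper_width: 0.0174
grasp_force: 90.0
```

```bash
python3 -c "
from plan import *
mom()"
```

```text
t 10.23 tcp [ 0.4761 -0.0186  0.0598] yaw,dip,roll [-7.20e-01  1.52e+01  1.00e-02] F [ 6.9 -0.9 -0.9] w 0.0174 g 90.0
T [-0.28 -2.18 -0.01] lip force est (torque at tcp): 42.4 qtorq [  0.4 -37.1   9.1   1.6  -2.1   0.1]
```

>>> carry_out(
  motion=[
    [1,[0,0,0.0008],[0,0.5,0]],
    [1,[0,0,0.0008],[0,0.5,0]],
    [1,[0,0,0],[0,0,0]],
  ],
)

```text
time_s: 10.48
tool_pos: [0.4756, -0.0186, 0.0583]
orientation: [[0.969, -0.013, -0.245], [-0.012, -1.0, 0.003], [-0.245, -0.0, -0.969]]
force: [7.5, -0.8, 0.6]
gripper_width: 0.0177
grasp_force: 90.0
```

```bash
python3 -c "
from plan import *
mom()"
```

```text
t 10.48 tcp [ 0.4756 -0.0186  0.0583] yaw,dip,roll [-7.20e-01  1.42e+01  1.00e-02] F [ 7.5 -0.8  0.6] w 0.0177 g 90.0
T [-0.25 -2.1  -0.01] lip force est (torque at tcp): 37.9 qtorq [  0.4 -36.5   9.    1.6  -2.    0.1]
```

>>> carry_out(
  motion=[
    [1,[0,0,0.0008],[0,0.5,0]],
    [1,[0,0,0.0008],[0,0.5,0]],
    [1,[0,0,0],[0,0,0]],
  ],
)

```text
time_s: 10.73
tool_pos: [0.4752, -0.0186, 0.0568]
orientation: [[0.973, -0.013, -0.229], [-0.012, -1.0, 0.003], [-0.229, -0.0, -0.974]]
force: [7.1, -0.2, 0.8]
gripper_width: 0.0175
grasp_force: 90.0
```

Run:
```python
from plan import *
mom()
I=ctrl.snapshot("scene")[150:240,240:370,::-1]; cv2.imwrite("pics/lv1.png",np.vstack([cv2.resize(x,None,fx=4,fy=3.3,interpolation=cv2.INTER_CUBIC) for x in (I,cv2.resize(cv2.imread("pics/in.png"),(130,90),interpolation=cv2.INTER_AREA))]))
```

```text
t 10.73 tcp [ 0.4752 -0.0186  0.0568] yaw,dip,roll [-7.200e-01  1.321e+01  1.000e-02] F [ 7.1 -0.2  0.8] w 0.0175 g 90.0
T [-0.32 -2.   -0.02] lip force est (torque at tcp): 35.7 qtorq [  0.4 -36.    9.    1.6  -1.9   0.1]
```

View pics/lv1.png

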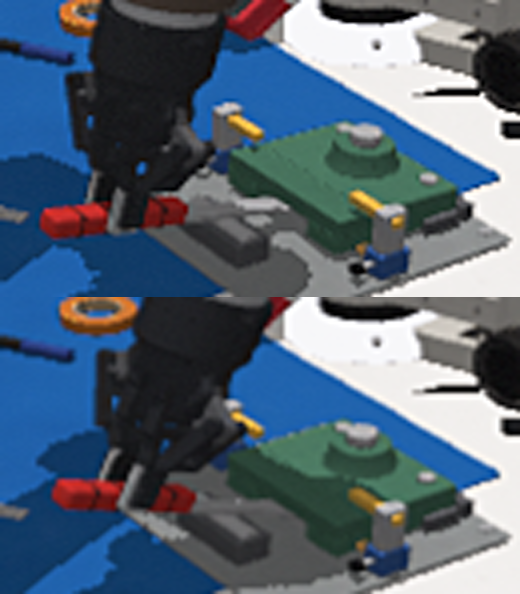

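The base's front has visibly risen, about 5 mm. The pulling friction along x should be relaxed by feeding the bar in slightly. I'll continue slowly and watch the torque.

>>> carry_out(
  motion=[
    [1,[0.0006,0,0.0008],[0,0.5,0]],
    [1,[0.0006,0,0.0008],[0,0.5,0]],
    [1,[0,0,0],[0,0,0]],
  ],
)

```text
time_s: 11.03
tool_pos: [0.4747, -0.0187, 0.0549]
orientation: [[0.977, -0.013, -0.214], [-0.012, -1.0, 0.003], [-0.214, -0.0, -0.977]]
force: [5.1, -0.8, 4.4]
gripper_width: 0.0176
grasp_force: 90.3
```

```bash
python3 -c "
from plan import *
mom()"
```

```text
t 11.03 tcp [ 0.4747 -0.0187  0.0549] yaw,dip,roll [-0.72 12.38  0.  ] F [ 5.1 -0.8  4.4] w 0.0176 g 90.3
T [-0.07 -1.46 -0.02] lip force est (torque at tcp): 18.4 qtorq [  0.  -34.1   9.1   1.7  -1.4   0. ]
```

>>> carry_out(
  motion=[
    [1,[0,0,0.0008],[0,0.5,0]],
    [1,[0,0,0.0008],[0,0.5,0]],
    [1,[0,0,0],[0,0,0]],
  ],
)

```text
time_s: 11.28
tool_pos: [0.4743, -0.0187, 0.0533]
orientation: [[0.98, -0.013, -0.197], [-0.013, -1.0, 0.003], [-0.197, -0.0, -0.98]]
force: [5.3, -1.0, 4.9]
gripper_width: 0.0175
grasp_force: 90.4
```

```bash
python3 -c "
from plan import *
mom()"
```

```text
t 11.28 tcp [ 0.4743 -0.0187  0.0533] yaw,dip,roll [-7.300e-01  1.138e+01  1.000e-02] F [ 5.3 -1.   4.9] w 0.0175 g 90.4
T [-0.09 -1.5   0.01] lip force est (torque at tcp): 18.4 qtorq [  0.1 -33.5   8.7   1.6  -1.4   0. ]
```

>>> carry_out(
  motion=[
    [1,[0,0,0.0008],[0,0.5,0]],
    [1,[0.0002,0,0.0008],[0,0.5,0]],
    [1,[0,0,0],[0,0,0]],
  ],
)

```text
time_s: 11.53
tool_pos: [0.474, -0.0187, 0.0517]
orientation: [[0.983, -0.013, -0.181], [-0.013, -1.0, 0.002], [-0.181, -0.0, -0.984]]
force: [3.9, -0.8, 5.6]
gripper_width: 0.0176
grasp_force: 90.5
```

```bash
python3 -c "
from plan import *
mom()"
```

```text
t 11.53 tcp [ 0.474  -0.0187  0.0517] yaw,dip,roll [-7.300e-01  1.042e+01  1.000e-02] F [ 3.9 -0.8  5.6] w 0.0176 g 90.5
T [ 0.01 -1.22 -0.02] lip force est (torque at tcp): 11.6 qtorq [ -0.  -32.7   8.7   1.6  -1.2   0. ]
```

>>> carry_out(
  motion=[
    [1,[0,0,0.0008],[0,0.5,0]],
    [1,[0.0002,0,0.0008],[0,0.5,0]],
    [1,[0,0,0],[0,0,0]],
  ],
)

```text
time_s: 11.78
tool_pos: [0.4737, -0.0187, 0.0502]
orientation: [[0.986, -0.013, -0.164], [-0.012, -1.0, 0.002], [-0.164, -0.0, -0.986]]
force: [4.5, 0.7, 5.8]
gripper_width: 0.0174
grasp_force: 90.6
```

```bash
python3 -c "
from plan import *
mom()"
```

```text
t 11.78 tcp [ 0.4737 -0.0187  0.0502] yaw,dip,roll [-0.72  9.44  0.  ] F [4.5 0.7 5.8] w 0.0174 g 90.6
T [-0.01 -1.15 -0.04] lip force est (torque at tcp): 9.3 qtorq [ -0.1 -31.9   8.7   1.6  -1.   -0. ]
```

>>> carry_out(
  motion=[
    [1,[0,0,0.0008],[0,0.5,0]],
    [1,[0,0,0],[0,0,0]],
    [1,[0,0,0.0008],[0,0.5,0]],
    [1,[0,0,0],[0,0,0]],
  ],
)

```text
time_s: 12.12
tool_pos: [0.4734, -0.0187, 0.0486]
orientation: [[0.989, -0.013, -0.147], [-0.013, -1.0, 0.002], [-0.147, -0.0, -0.989]]
force: [3.4, 0.1, 7.0]
gripper_width: 0.018
grasp_force: 90.7
```

```bash
python3 -c "
from plan import *
mom()"
```

```text
t 12.12 tcp [ 0.4734 -0.0187  0.0486] yaw,dip,roll [-0.73  8.45  0.  ] F [3.4 0.1 7. ] w 0.018 g 90.7
T [-0.   -1.04  0.07] lip force est (torque at tcp): 5.1 qtorq [ -0.1 -31.3   8.6   1.6  -1.   -0. ]
```

>>> carry_out(
  motion=[
    [1,[0,0,0.0008],[0,0.5,0]],
    [1,[0,0,0],[0,0,0]],
    [1,[0,0,0.0008],[0,0.5,0]],
    [1,[0,0,0],[0,0,0]],
  ],
)

```text
time_s: 12.45
tool_pos: [0.4731, -0.0187, 0.0471]
orientation: [[0.991, -0.013, -0.13], [-0.013, -1.0, 0.002], [-0.13, -0.0, -0.992]]
force: [3.6, 0.2, 7.1]
gripper_width: 0.0178
grasp_force: 90.7
```

```bash
python3 -c "
from plan import *
mom()"
```

```text
t 12.45 tcp [ 0.4731 -0.0187  0.0471] yaw,dip,roll [-0.73  7.46  0.  ] F [3.6 0.2 7.1] w 0.0178 g 90.7
T [ 0.02 -0.96 -0.03] lip force est (torque at tcp): 3.2 qtorq [ -0.1 -30.7   8.5   1.5  -0.9  -0. ]
```

>>> carry_out(
  motion=[
    [1,[0,0,0.0008],[0,0.5,0]],
    [1,[0,0,0],[0,0,0]],
    [1,[0,0,0.0008],[0,0.5,0]],
    [1,[0,0,0],[0,0,0]],
  ],
)

```text
time_s: 12.78
tool_pos: [0.4728, -0.0187, 0.0456]
orientation: [[0.994, -0.013, -0.113], [-0.012, -1.0, 0.001], [-0.113, 0.0, -0.994]]
force: [3.3, -0.3, 7.5]
gripper_width: 0.0176
grasp_force: 90.8
```

```bash
python3 -c "
from plan import *
mom()"
```

```text
t 12.78 tcp [ 0.4728 -0.0187  0.0456] yaw,dip,roll [-0.72  6.47 -0.  ] F [ 3.3 -0.3  7.5] w 0.0176 g 90.8
T [ 0.04 -0.77 -0.04] lip force est (torque at tcp): -1.5 qtorq [ -0.1 -30.    8.4   1.5  -0.8  -0. ]
```

>>> carry_out(
  motion=[
    [1,[0,0,0.0008],[0,0.5,0]],
    [1,[0,0,0],[0,0,0]],
    [1,[0,0,0.0008],[0,0.5,0]],
    [1,[0,0,0],[0,0,0]],
  ],
)

```text
time_s: 13.12
tool_pos: [0.4727, -0.0187, 0.0443]
orientation: [[0.995, -0.012, -0.095], [-0.012, -1.0, 0.001], [-0.095, 0.0, -0.995]]
force: [2.5, 0.5, 10.1]
gripper_width: 0.0179
grasp_force: 91.1
```

```bash
python3 -c "
from plan import *
mom()"
```

```text
t 13.12 tcp [ 0.4727 -0.0187  0.0443] yaw,dip,roll [-0.71  5.46 -0.01] F [ 2.5  0.5 10.1] w 0.0179 g 91.1
T [ 0.03 -0.57  0.02] lip force est (torque at tcp): -10.5 qtorq [ -0.1 -28.8   8.1   1.4  -0.5  -0. ]
```

The force is starting to rise (7.5 → 10.1 N) and z lags. Half-step next.

>>> carry_out(
  motion=[
    [1,[0,0,0.0008],[0,0.5,0]],
    [1,[0,0,0],[0,0,0]],
    [1,[0,0,0],[0,0,0]],
  ],
)

```text
time_s: 13.37
tool_pos: [0.4727, -0.0187, 0.0436]
orientation: [[0.996, -0.012, -0.087], [-0.012, -1.0, 0.001], [-0.087, 0.0, -0.996]]
force: [3.2, -0.0, 10.3]
gripper_width: 0.0174
grasp_force: 91.1
```

```bash
python3 -c "
from plan import *
mom()"
```

```text
t 13.37 tcp [ 0.4727 -0.0187  0.0436] yaw,dip,roll [-0.71  4.99 -0.01] F [ 3.2 -0.  10.3] w 0.0174 g 91.1
T [ 0.09 -0.47  0.03] lip force est (torque at tcp): -13.5 qtorq [ -0.2 -28.5   8.2   1.4  -0.5  -0. ]
```

>>> carry_out(
  motion=[
    [1,[0,0,0.0008],[0,0.5,0]],
    [1,[0,0,0],[0,0,0]],
    [1,[0,0,0],[0,0,0]],
  ],
)

```text
time_s: 13.62
tool_pos: [0.4726, -0.0187, 0.0428]
orientation: [[0.997, -0.012, -0.078], [-0.012, -1.0, 0.001], [-0.078, 0.0, -0.997]]
force: [1.4, -1.0, 10.2]
gripper_width: 0.0176
grasp_force: 91.1
```

Run:
```python
from plan import *
mom()
I=ctrl.snapshot("scene")[165:245,290:370,::-1]; cv2.imwrite("pics/lv2.png",cv2.resize(I,None,fx=7,fy=7,interpolation=cv2.INTER_CUBIC))
```

```text
t 13.62 tcp [ 0.4726 -0.0187  0.0428] yaw,dip,roll [-0.71  4.49 -0.01] F [ 1.4 -1.  10.2] w 0.0176 g 91.1
T [ 0.06 -0.45 -0.01] lip force est (torque at tcp): -13.2 qtorq [ -0.2 -28.2   8.2   1.4  -0.4  -0. ]
```

View pics/lv2.png

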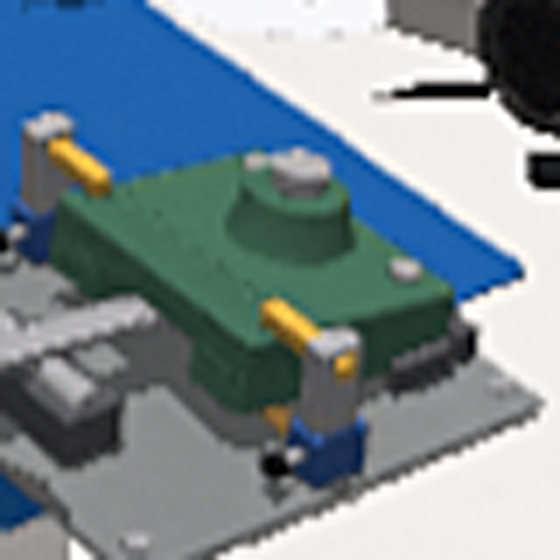

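The base is tilted up well, the right pawl shows at (418, 275) in the crop, and the caps look close to the base's top. The force stays flat at about 10 N, so this isn't the stop yet.

>>> carry_out(
  motion=[
    [1,[0,0,0.0008],[0,0.5,0]],
    [1,[0,0,0],[0,0,0]],
    [1,[0,0,0],[0,0,0]],
  ],
)

```text
time_s: 13.92
tool_pos: [0.4725, -0.0188, 0.0421]
orientation: [[0.997, -0.012, -0.07], [-0.012, -1.0, 0.001], [-0.07, 0.0, -0.998]]
force: [2.9, 0.5, 12.3]
gripper_width: 0.0179
grasp_force: 91.3
```

```bash
python3 -c "
from plan import *
mom()"
```

```text
t 13.92 tcp [ 0.4725 -0.0188  0.0421] yaw,dip,roll [-0.71  3.99 -0.01] F [ 2.9  0.5 12.3] w 0.0179 g 91.3
T [ 0.07 -0.35  0.01] lip force est (torque at tcp): -19.8 qtorq [ -0.2 -27.6   8.1   1.3  -0.3  -0. ]
```

>>> carry_out(
  motion=[
    [1,[0,0,0.0008],[0,0.5,0]],
    [1,[0,0,0],[0,0,0]],
    [1,[0,0,0],[0,0,0]],
  ],
)

```text
time_s: 14.17
tool_pos: [0.4725, -0.0187, 0.0417]
orientation: [[0.998, -0.012, -0.061], [-0.012, -1.0, 0.0], [-0.061, 0.0, -0.998]]
force: [1.7, 0.4, 14.4]
gripper_width: 0.0178
grasp_force: 91.7
```

```bash
python3 -c "
from plan import *
mom()"
```

```text
t 14.17 tcp [ 0.4725 -0.0187  0.0417] yaw,dip,roll [-0.7   3.49 -0.02] F [ 1.7  0.4 14.4] w 0.0178 g 91.7
T [ 0.1  -0.02  0.04] lip force est (torque at tcp): -30.9 qtorq [ -0.2 -26.4   7.8   1.2  -0.   -0. ]
```

The force has risen clearly (10 → 14 N) and the z motion stalls, so it is against the caps. Letting the base down now and watching whether the load goes away.

>>> carry_out(
  motion=[
    [1,[0,0,-0.0008],[0,-0.5,0]],
    [1,[0,0,-0.0008],[0,-0.5,0]],
    [1,[0,0,0],[0,0,0]],
    [1,[0,0,-0.0008],[0,-0.5,0]],
    [1,[0,0,-0.0008],[0,-0.5,0]],
    [1,[0,0,0],[0,0,0]],
  ],
)

```text
time_s: 14.67
tool_pos: [0.4725, -0.0187, 0.0441]
orientation: [[0.995, -0.013, -0.097], [-0.013, -1.0, 0.001], [-0.097, 0.0, -0.995]]
force: [1.2, -0.1, 8.4]
gripper_width: 0.0178
grasp_force: 90.9
```

```bash
python3 -c "
from plan import *
mom()"
```

```text
t 14.67 tcp [ 0.4725 -0.0187  0.0441] yaw,dip,roll [-0.73  5.55 -0.01] F [ 1.2 -0.1  8.4] w 0.0178 g 90.9
T [ 0.15 -0.56  0.07] lip force est (torque at tcp): -7.5 qtorq [ -0.4 -29.1   8.9   1.6  -0.6  -0. ]
```

>>> carry_out(
  motion=[
    [1,[0,0,-0.0008],[0,-0.5,0]],
    [1,[0,0,-0.0008],[0,-0.5,0]],
    [1,[0,0,0],[0,0,0]],
  ],
)

```text
time_s: 14.92
tool_pos: [0.4727, -0.0187, 0.0456]
orientation: [[0.993, -0.013, -0.114], [-0.013, -1.0, 0.001], [-0.114, 0.0, -0.993]]
force: [2.3, 0.3, 7.8]
gripper_width: 0.0175
grasp_force: 90.7
```

```bash
python3 -c "
from plan import *
mom()"
```

```text
t 14.92 tcp [ 0.4727 -0.0187  0.0456] yaw,dip,roll [-0.74  6.54 -0.  ] F [2.3 0.3 7.8] w 0.0175 g 90.7
T [ 0.18 -0.69  0.02] lip force est (torque at tcp): -3.6 qtorq [ -0.3 -29.9   9.    1.6  -0.8  -0. ]
```

>>> carry_out(
  motion=[
    [1,[0,0,-0.0008],[0,-0.5,0]],
    [1,[0,0,-0.0008],[0,-0.5,0]],
    [1,[0,0,0],[0,0,0]],
  ],
)

```text
time_s: 15.17
tool_pos: [0.4728, -0.0187, 0.0465]
orientation: [[0.991, -0.013, -0.132], [-0.013, -1.0, 0.002], [-0.132, -0.0, -0.991]]
force: [1.9, 0.7, 4.0]
gripper_width: 0.0181
grasp_force: 90.2
```

```bash
python3 -c "
from plan import *
mom()"
```

```text
t 15.17 tcp [ 0.4728 -0.0187  0.0465] yaw,dip,roll [-0.76  7.56  0.01] F [1.9 0.7 4. ] w 0.0181 g 90.2
T [ 0.17 -1.19  0.03] lip force est (torque at tcp): 14.8 qtorq [ -0.3 -32.    9.6   1.9  -1.2  -0. ]
```

>>> carry_out(
  motion=[
    [1,[0,0,-0.0008],[0,-0.5,0]],
    [1,[0,0,-0.0008],[0,-0.5,0]],
    [1,[0,0,0],[0,0,0]],
  ],
)

```text
time_s: 15.42
tool_pos: [0.4728, -0.0187, 0.0479]
orientation: [[0.989, -0.013, -0.15], [-0.013, -1.0, 0.002], [-0.15, 0.0, -0.989]]
force: [2.5, 0.5, 3.6]
gripper_width: 0.0178
grasp_force: 90.1
```

```bash
python3 -c "
from plan import *
mom()"
```

```text
t 15.42 tcp [ 0.4728 -0.0187  0.0479] yaw,dip,roll [-0.77  8.62 -0.  ] F [2.5 0.5 3.6] w 0.0178 g 90.1
T [ 0.19 -1.22  0.02] lip force est (torque at tcp): 15.9 qtorq [ -0.4 -32.7  10.1   2.2  -1.2  -0. ]
```

>>> carry_out(
  motion=[
    [1,[0,0,-0.0008],[0,-0.5,0]],
    [1,[0,0,-0.0008],[0,-0.5,0]],
    [1,[0,0,0],[0,0,0]],
  ],
)

```text
time_s: 15.67
tool_pos: [0.4729, -0.0188, 0.0495]
orientation: [[0.986, -0.013, -0.168], [-0.013, -1.0, 0.002], [-0.168, 0.0, -0.986]]
force: [2.1, 1.4, 2.4]
gripper_width: 0.0173
grasp_force: 90.1
```

Run:
```python
from plan import *
mom()
I=ctrl.snapshot("scene")[165:245,290:370,::-1]; J=cv2.imread("pics/lv2.png")
cv2.imwrite("pics/dn.png",cv2.resize(I,None,fx=7,fy=7,interpolation=cv2.INTER_CUBIC))
for nm,K in (("dn",cv2.imread("pics/dn.png")),("up",J)):
    h=cv2.cvtColor(K,cv2.COLOR_BGR2HSV); g=cv2.inRange(h,(60,80,30),(90,255,200)); 
    print(nm,[(x,np.nonzero(g[:,x])[0][[0,-1]].tolist()) for x in (80,200,240,260)])
```

```text
t 15.67 tcp [ 0.4729 -0.0188  0.0495] yaw,dip,roll [-0.77  9.65 -0.01] F [2.1 1.4 2.4] w 0.0173 g 90.1
T [ 0.22 -0.96  0.03] lip force est (torque at tcp): 12.5 qtorq [ -0.4 -33.1  10.6   2.3  -1.   -0. ]
dn [(80, [200, 293]), (200, [169, 388]), (240, [157, 418]), (260, [173, 412])]
up [(80, [193, 284]), (200, [167, 381]), (240, [157, 411]), (260, [171, 406])]
```

>>> carry_out(
  motion=[
    [1,[0,0,-0.0008],[0,-0.5,0]],
    [1,[0,0,-0.0008],[0,-0.5,0]],
    [1,[0,0,-0.0008],[0,-0.5,0]],
    [1,[0,0,-0.0008],[0,-0.5,0]],
    [1,[0,0,0],[0,0,0]],
  ],
)

```text
time_s: 16.13
tool_pos: [0.4735, -0.0189, 0.0527]
orientation: [[0.979, -0.014, -0.202], [-0.013, -1.0, 0.002], [-0.202, 0.0, -0.979]]
force: [0.4, 0.4, 2.4]
gripper_width: 0.0176
grasp_force: 90.1
```

```bash
cat > edge.py <<'E'
from plan import *
mom(); x=ctrl.snapshot("scene")[165:245,290:370,::-1]
K=cv2.resize(x,None,fx=7,fy=7,interpolation=cv2.INTER_CUBIC); h=cv2.cvtColor(K,cv2.COLOR_BGR2HSV); g=cv2.inRange(h,(60,80,30),(90,255,200))
print([(x,np.nonzero(g[:,x])[0][[0,-1]].tolist()) for x in (80,200,240,260)])
E
python3 edge.py
```

```text
t 16.13 tcp [ 0.4735 -0.0189  0.0527] yaw,dip,roll [-0.78 11.65 -0.02] F [0.4 0.4 2.4] w 0.0176 g 90.1
T [ 0.14 -0.74 -0.04] lip force est (torque at tcp): 8.4 qtorq [ -0.2 -34.1  11.5   2.5  -0.8  -0. ]
[(80, [200, 292]), (200, [169, 388]), (240, [157, 418]), (260, [173, 412])]
```

>>> carry_out(
  motion=[
    [1,[0,0,-0.0008],[0,-0.5,0]],
    [1,[0,0,-0.0008],[0,-0.5,0]],
    [1,[0,0,-0.0008],[0,-0.5,0]],
    [1,[0,0,-0.0008],[0,-0.5,0]],
    [1,[0,0,0],[0,0,0]],
  ],
)

```text
time_s: 16.6
tool_pos: [0.4744, -0.0188, 0.0559]
orientation: [[0.972, -0.013, -0.236], [-0.013, -1.0, 0.003], [-0.236, 0.0, -0.972]]
force: [-0.0, 0.5, 2.9]
gripper_width: 0.0176
grasp_force: 90.0
```

```bash
python3 edge.py
```

```text
t 16.6 tcp [ 0.4744 -0.0188  0.0559] yaw,dip,roll [-7.700e-01  1.363e+01 -1.000e-02] F [-0.   0.5  2.9] w 0.0176 g 90.0
T [ 0.02 -0.65  0.05] lip force est (torque at tcp): 5.7 qtorq [ -0.  -35.3  12.1   2.6  -0.7   0. ]
[(80, [200, 292]), (200, [168, 388]), (240, [157, 418]), (260, [173, 412])]
```

The base's edges stay put while the bar goes down 4° further, so the base rests on both catches. I'll ease off the rod and draw the bar out along its axis.

>>> carry_out(
  motion=[
    [1,[0,0,-0.0008],[0,0,0]],
    [1,[0,0,-0.0006],[0,0,0]],
    [1,[-0.002,0,0],[0,0,0]],
    [1,[-0.004,0,0],[0,0,0]],
    [1,[-0.004,0,0],[0,0,0]],
    [1,[-0.005,0,0],[0,0,0]],
    [1,[0,0,0],[0,0,0]],
  ],
)

```text
time_s: 17.23
tool_pos: [0.4586, -0.0187, 0.0609]
orientation: [[0.972, -0.013, -0.236], [-0.013, -1.0, 0.003], [-0.236, 0.0, -0.972]]
force: [-0.1, -0.5, -1.0]
gripper_width: 0.0178
grasp_force: 89.6
```

```bash
python3 edge.py
```

```text
t 17.23 tcp [ 0.4586 -0.0187  0.0609] yaw,dip,roll [-7.700e-01  1.364e+01 -1.000e-02] F [-0.1 -0.5 -1. ] w 0.0178 g 89.6
T [ 0.02 -0.47  0.1 ] lip force est (torque at tcp): 8.5 qtorq [  0.  -35.8  13.1   3.   -0.5  -0. ]
[(80, [200, 292]), (200, [169, 387]), (240, [158, 418]), (260, [173, 412])]
```

Run:
```python
from plan import *
s=ctrl.observe(); R=Ro.from_matrix(s["orientation"]); P=s["tool_pos"]+R.apply([-.045,0,0])
e=(P,R); e=rows(P+[0,0,.05],R,2,e); e=rows([.4305,.2935,.08],tool(-8.75),11,e); e=rows([.4305,.2935,.012],tool(-8.75),4,e)
```

```text
([-0.0059, 0.0, -0.0243], [0.0, 0.0, 0.0])
([-0.0059, 0.0, -0.0243], [0.0, 0.0, 0.0])
end [ 0.4154 -0.0181  0.1215]
([0.0019, -0.0283, 0.0034], [0.09, 1.23, 0.72])
([0.0014, -0.0284, 0.0035], [0.08, 1.24, 0.73])
([0.001, -0.0284, 0.0036], [0.09, 1.23, 0.72])
([0.0005, -0.0283, 0.0036], [0.09, 1.24, 0.72])
([0.0001, -0.0284, 0.0037], [0.09, 1.23, 0.73])
([-0.0003, -0.0284, 0.0037], [0.08, 1.24, 0.72])
([-0.0008, -0.0283, 0.0038], [0.09, 1.23, 0.72])
([-0.0012, -0.0283, 0.0038], [0.09, 1.24, 0.73])
([-0.0016, -0.0283, 0.0038], [0.08, 1.23, 0.72])
([-0.0021, -0.0283, 0.0038], [0.09, 1.24, 0.72])
([-0.0025, -0.0283, 0.0038], [0.09, 1.23, 0.72])
end [0.4305 0.2935 0.08  ]
([0.0, 0.0, 0.017], [-0.0, 0.0, 0.0])
([0.0, 0.0, 0.017], [-0.0, 0.0, 0.0])
([0.0, 0.0, 0.017], [-0.0, 0.0, 0.0])
([0.0, 0.0, 0.017], [-0.0, 0.0, 0.0])
end [0.4305 0.2935 0.012 ]
```

>>> carry_out(
  motion=[
    [1,[-0.008,0,0],[0,0,0]],
    [1,[-0.012,0,0],[0,0,0]],
    [1,[-0.012,0,0],[0,0,0]],
    [1,[-0.013,0,0],[0,0,0]],
    [1,[-0.0059,0,-0.0243],[0,0,0]],
    [1,[-0.0059,0,-0.0243],[0,0,0]],
    [1,[0.0019,-0.0283,0.0034],[0.09,1.23,0.72]],
    [1,[0.0014,-0.0284,0.0035],[0.09,1.23,0.72]],
    [1,[0.001,-0.0284,0.0036],[0.09,1.23,0.72]],
    [1,[0.0005,-0.0283,0.0036],[0.09,1.23,0.72]],
  ],
)

```text
time_s: 18.12
tool_pos: [0.421, 0.0961, 0.1066]
orientation: [[0.987, -0.065, -0.148], [-0.065, -0.998, 0.007], [-0.149, 0.003, -0.989]]
force: [0.3, -0.8, -1.1]
gripper_width: 0.0177
grasp_force: 89.5
```

>>> carry_out(
  motion=[
    [1,[0.0001,-0.0284,0.0037],[0.09,1.24,0.72]],
    [1,[-0.0003,-0.0284,0.0037],[0.09,1.24,0.72]],
    [1,[-0.0008,-0.0283,0.0038],[0.09,1.24,0.72]],
    [1,[-0.0012,-0.0283,0.0038],[0.09,1.24,0.72]],
    [1,[-0.0016,-0.0283,0.0038],[0.08,1.24,0.72]],
    [1,[-0.0021,-0.0283,0.0038],[0.09,1.24,0.72]],
    [1,[-0.0025,-0.0283,0.0038],[0.09,1.24,0.72]],
    [1,[0,0,0.017],[0,0,0]],
    [1,[0,0,0.017],[0,0,0]],
    [1,[0,0,0],[0,0,0]],
  ],
)

```text
time_s: 18.95
tool_pos: [0.4287, 0.2917, 0.0431]
orientation: [[0.988, -0.152, -0.004], [-0.152, -0.988, -0.005], [-0.003, 0.006, -1.0]]
force: [-0.8, -0.7, -2.4]
gripper_width: 0.0177
grasp_force: 89.4
```

Run:
```python
from plan import *
say(); rows([.4305,.2935,.0045],tool(-8.75),5)
```

```text
t 18.95 tcp [0.4287 0.2917 0.0431] yaw,dip,roll [-8.72  0.19 -0.32] F [-0.8 -0.7 -2.4] w 0.0177 g 89.4
([0.0003, -0.0005, 0.0077], [0.06, 0.04, 0.01])
([0.0004, -0.0004, 0.0077], [0.07, 0.04, 0.0])
([0.0003, -0.0004, 0.0077], [0.06, 0.03, 0.01])
([0.0003, -0.0005, 0.0078], [0.07, 0.04, 0.01])
([0.0003, -0.0004, 0.0077], [0.06, 0.04, 0.0])
end [0.4305 0.2935 0.0045]
```

>>> carry_out(
  motion=[
    [1,[0,0,0.009],[0.06,0.04,0]],
    [1,[0,0,0.009],[0.06,0.04,0]],
    [1,[0,0,0.009],[0.06,0.04,0]],
    [1,[0,0,0.006],[0.06,0.04,0]],
    [1,[0,0,0.003],[0.06,0.04,0]],
    [1,[0,0,0.002],[0,0,0]],
    [1,[0,0,0],[0,0,0]],
    [1,[0,0,0],[0,0,0]],
  ],
)

```text
time_s: 19.62
tool_pos: [0.4318, 0.2938, 0.0081]
orientation: [[0.988, -0.152, 0.006], [-0.152, -0.988, 0.005], [0.005, -0.006, -1.0]]
force: [-0.0, 0.7, -1.0]
gripper_width: 0.0178
grasp_force: 89.5
```

>>> carry_out(
  motion=[
    [1,[0,0,0.0005],[0,0,0]],
    [1,[0,0,0],[0,0,0]],
  ],
)

```text
time_s: 19.78
tool_pos: [0.4318, 0.2939, 0.0078]
orientation: [[0.988, -0.152, 0.006], [-0.152, -0.988, 0.006], [0.005, -0.007, -1.0]]
force: [-0.6, -0.7, -0.9]
gripper_width: 0.0178
grasp_force: 89.5
```

>>> carry_out(
  motion=[
    [1,[0,0,0.0005],[0,0,0]],
    [1,[0,0,0],[0,0,0]],
  ],
)

```text
time_s: 19.95
tool_pos: [0.4317, 0.2938, 0.0071]
orientation: [[0.988, -0.152, 0.006], [-0.152, -0.988, 0.005], [0.005, -0.006, -1.0]]
force: [-0.0, -0.4, -2.0]
gripper_width: 0.0176
grasp_force: 89.5
```

>>> carry_out(
  motion=[
    [1,[0,0,0.001],[-0.17,-0.15,0]],
    [1,[0,0,0.001],[-0.17,-0.15,0]],
    [1,[0,0,0.001],[0,0,0]],
    [1,[0,0,0],[0,0,0]],
    [1,[0,0,0],[0,0,0]],
  ],
)

```text
time_s: 20.37
tool_pos: [0.4316, 0.2937, 0.0038]
orientation: [[0.988, -0.152, -0.001], [-0.152, -0.988, -0.0], [-0.001, 0.0, -1.0]]
force: [0.5, -0.6, -1.3]
gripper_width: 0.0179
grasp_force: 89.5
```

```bash
python3 -c "
from plan import *
say()"
```

```text
t 20.37 tcp [0.4316 0.2937 0.0038] yaw,dip,roll [-8.72  0.03 -0.02] F [ 0.5 -0.6 -1.3] w 0.0179 g 89.5
```

Down another 0.6 mm to touch the bench, then open and retreat straight up.

>>> carry_out(
  motion=[
    [1,[0,0,0.0006],[0,0,0]],
    [1,[0,0,0],[0,0,0]],
    [0.7,[0,0,0],[0,0,0]],
    [0.4,[0,0,0],[0,0,0]],
    [0,[0,0,0],[0,0,0]],
    [0,[0,0,0],[0,0,0]],
    [0,[0,0,0],[0,0,0]],
    [0,[0,0,0],[0,0,0]],
  ],
)

```text
time_s: 21.03
tool_pos: [0.4317, 0.2938, 0.0034]
orientation: [[0.988, -0.151, -0.0], [-0.151, -0.988, 0.0], [-0.0, -0.0, -1.0]]
force: [0.3, -0.0, -0.2]
gripper_width: 0.0837
grasp_force: 0.0
```

>>> carry_out(
  motion=[
    [0,[0,0,-0.008],[0,0,0]],
    [0,[0,0,-0.015],[0,0,0]],
    [0,[0,0,-0.025],[0,0,0]],
    [0,[0,0,-0.03],[0,0,0]],
    [0,[0,0,-0.03],[0,0,0]],
    [0,[0,0,-0.03],[0,0,0]],
    [0,[-0.03,0,-0.02],[0,0,0]],
    [0,[-0.03,0,0],[0,0,0]],
    [0,[-0.03,0,0],[0,0,0]],
    [0,[0,0,0],[0,0,0]],
  ],
)

```text
time_s: 21.87
tool_pos: [0.3393, 0.3068, 0.1625]
orientation: [[0.989, -0.149, -0.001], [-0.149, -0.989, 0.001], [-0.001, -0.001, -1.0]]
force: [0.0, -0.4, -0.3]
gripper_width: 0.0852
grasp_force: 0.0
```

```bash
python3 edge.py
python3 - <<'E'
from h import *
I=ctrl.snapshot("scene")[:,:,::-1]; I=I[130:260,160:390]
cv2.imwrite("pics/fin.png",cv2.resize(I,None,fx=3.4,fy=3.4,interpolation=cv2.INTER_CUBIC))
E
```

```text
t 21.87 tcp [0.3393 0.3068 0.1625] yaw,dip,roll [-8.56  0.07  0.07] F [ 0.  -0.4 -0.3] w 0.0852 g 0.0
T [-0.01  0.08  0.04] lip force est (torque at tcp): -9.3 qtorq [  0.6 -25.8  16.4   3.6   0.1  -0.3]
[(80, [200, 293]), (200, [169, 388]), (240, [157, 418]), (260, [173, 412])]
```

View pics/fin.png

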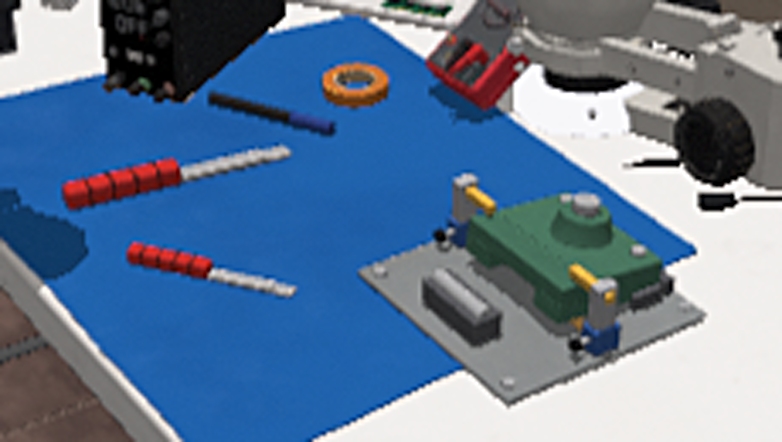

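The base stays propped on the catches (front at (250–330, 470–600) in the crop). The bar lies flat on the bench at (175, 180), clear of the stand, and the other things are undisturbed.

```bash
python3 -c "
from workcell import ctrl
print(ctrl.job_done())"
```

```text
the job is handed in; nothing more can be done
None
```

The job is handed in: the press base rests on both catches after I levered it up to the stops and let it down, the bar lies flat on the bench clear of the stand, and the other things show no disturbance.

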